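Gas-flush a finish pot, close it with its nested lids and hold the dust cover off

TASK

Squeeze the orange trigger of the gas grip fully against its stop for about a second to flush the open finish pot, and let it spring back. Then take the two nested lids by the red knob, carry them together as one to the pot and lower them gently until the inner lid sits fully home in the pot's mouth with the blue dust cover still on it. Finally grip the cover by its white collar, lift it alone straight up off the red knob without unseating the inner lid, and finish while still holding it still and level above the pot, its whole lower edge higher than the knob's top, so that the seal can be checked; leave the things standing around undisturbed.

Things in the scene. Friction and masses are not known exactly. Their poses are not given: they have to be found in the camera images.
- keeper: finish keeper, fixed, on the left or right of the bench: plywood board 130 (x) x 260 (y) x 12 mm; open aluminium pot at local y +65, black upright gas grip at y -70, a brass pipe (34 high) between, green cartridge (44 high) behind the grip. Origin: centre of the board's underside; z up. Pot 76 mm across, bore 70, rim 72 above the bench, inner floor 16 above the bench.
- pot_mouth (a point): centre of the pot's mouth, at rim height (local [0, 65, 72] mm of the keeper); axes parallel to the keeper's.
- grip_top (a point): centre of the top of the black fixed grip (local [2, -70, 110] mm of the keeper), an upright bar 28 mm in local x by 30 mm in local y, front face at local x -12, back face at x +16. It rises from a valve block 62 x 36 mm, 45 mm high, with hinge cheeks up to 54 mm. Axes parallel to the keeper's.
- trigger_pad (a point): centre of the orange trigger's finger bar (14 mm thick, 32 mm long in local y), in front (local -x) of the grip: at keeper [-35, -70, 90] mm released, [-22, -70, 90] squeezed. Over bar and grip's back it is 58 mm released, 45 mm squeezed: a gripper from above, closing along keeper x, can squeeze bar and grip together.
- trigger (a joint): trigger angle in rad: 0 released, 0.30 squeezed against its stop. Hinged at its foot (48 mm above the bench), it swings toward the grip (keeper +x); its spring needs about 3 N at the finger bar to start and 9 N at the stop, and returns it. Squeezed means above 0.24, released below 0.05.
- inner_lid: loose inner lid, 0.14 kg, upright: black plug 64 mm across, 12 deep, foot tapered to 58; brass flange 80 across, 4 thick; 14 mm stem; red knob 20 across, 50 to 80 mm above the origin. Origin: centre of the plug's underside; z up. It starts on the bench with the cover on it. Fully home, the flange rests on the pot's rim, the origin 12 mm below pot_mouth.
- outer_lid: loose blue dust cover, 0.11 kg: skirt 93 mm across (87 inside), 10 deep; plate 10 to 14 mm above the origin with a 28 mm hole; white collar 40 across (28 inside) from 14 to 40 mm. Origin: centre of the skirt's lower edge; z up. It lies unfastened on the inner lid's flange, origin 6 mm above the inner lid's; the knob stands 34 mm out of the collar and lifts both lids.
- screw_jar: bystander: clear jar with a yellow lid, 64 mm across, 112 mm tall; origin at the centre of its underside.
- tape_measure: bystander: yellow and black tape measure, 62 x 91 x 64 mm; origin at the centre of its underside.
- bench_dog_1: bystander: dark wooden bench dog, 28 mm across, 62 mm tall; origin at the centre of its underside.
Things that resemble listed ones, but are neither listed nor needed, are in the scene too. Of the things that look like the outer_lid, the smaller one is meant.

How it is judged:
On the way, in this order (a step that is already met when the one before it is completed fails the run):
1. the trigger is squeezed (above 0.24 rad) for half a second while the pot is open (value of joint trigger above 0.24 rad and horizontal distance between inner_lid and pot_mouth above 0.08 m), for 0.5 s.
2. the trigger has sprung back (below 0.05 rad) (value of joint trigger below 0.05 rad), for 0.2 s.
3. the inner lid sits fully home in the pot with the cover still nested on it (z of inner_lid in the frame of pot_mouth between -0.016 and -0.008 m and horizontal distance between inner_lid and pot_mouth below 0.006 m and angle between inner_lid's own z axis and vertical below 0.06 rad and z of outer_lid in the frame of inner_lid below 0.01 m and horizontal distance between outer_lid and inner_lid below 0.006 m), for 0.3 s.
At the end, for the whole second after the job is handed in: Gripper holds the cover still (<0.03 m/s), level (<0.25 rad), within 50 mm of the pot's axis, lower edge over 82 mm above the inner lid's underside, touching nothing else; inner lid home (origin 8-16 mm below mouth, within 6 mm, tilt <0.06 rad) and untouched; trigger released (z of inner_lid in the frame of pot_mouth between -0.016 and -0.008 m and horizontal distance between inner_lid and pot_mouth below 0.006 m and angle between inner_lid's own z axis and vertical below 0.06 rad and z of outer_lid in the frame of inner_lid above 0.082 m and horizontal distance between outer_lid and pot_mouth below 0.05 m and angle between outer_lid's own z axis and vertical below 0.25 rad and linear speed of outer_lid below 0.03 m/s and linear speed of inner_lid below 0.02 m/s and contact force between the fingers and outer_lid above 2 N and contact force between outer_lid and inner_lid below 0.2 N and contact force between outer_lid and keeper below 0.2 N and contact force between the arm and inner_lid below 0.5 N and value of joint trigger below 0.05 rad); the arm keeps its last pose, push and grip.
It fails at once if the jar, the tape measure or the dark bench dog is shifted by more than 20 mm (distance of any of screw_jar, tape_measure, bench_dog_1 from where it was at the start of the episode above 0.02 m).
It fails at once if the cover is taken off (raised over 20 mm from the inner lid's underside) while the inner lid is not seated in the pot (z of outer_lid in the frame of inner_lid above 0.02 m and not (z of inner_lid in the frame of pot_mouth between -0.016 and -0.008 m and horizontal distance between inner_lid and pot_mouth below 0.006 m and angle between inner_lid's own z axis and vertical below 0.06 rad)).
It fails at once if the inner lid is dropped (falls faster than 0.35 m/s out of the fingers) (linear speed of inner_lid above 0.35 m/s and contact force between the fingers and inner_lid below 0.5 N).
It also fails if it takes over 67 s, if anything falls off the work surface, if the arm or the gripper's body presses on something with over 40 N, if the wrist force passes 120 N, or if a joint passes its speed limit or range.

ROBOT

A 6-joint arm with a two-finger parallel gripper is mounted at the origin on a cart in front of the work surface, level with it; the furniture and walls round the work are solid. World frame = base frame: x ahead of the robot, y to its left, z up, the work surface at z = 0. Lengths are in m, angles in rad, forces in N, time in s.
With the tool pointing down it reaches from about 0.35 to 0.975 m from the base axis. Payload 4.9 kg.
Tool frame: the origin (TCP) lies on the centre line of the jaws, within the pads' length; the fingertips stand manip.tip_reach ahead of it and the grasp point (between the pads) is the TCP (manip.tip_reach is the distance from the TCP to the fingertips, in m); z points along the fingers, y is the line along which they close (so a half turn about z gives the same grasp; the last joint's range is limited). The gripper opens to 85 mm and grips with 20 to 120 N. Pads are 22 mm wide; open, the fingers measure 114 mm over their backs; the gripper's body (76 mm by 85 mm) begins 54 mm behind the grasp point. The pads swing forward as they close: fully open they stand 13 mm farther back than shut.
Start: joints at [1.191, 0.053, 1.613, -0, 1.476, -0.119], TCP at [0.161, 0.604, 0.25] pointing down, gripper open.
Joint ranges: [-3.01, 3.01], [-1.01, 2.22], [0.06, 2.58], [-1.02, 4.17], [0.09, 2.62], [-3.14, 3.14]. Speed limits (rad/s): [2.57, 2.57, 3.14, 3.14, 3.14, 3.14].

INTERFACE

Orientations are given as a unit quaternion [w, x, y, z].
In Python, from plant import manip gives the robot as it stands. The module is installed in compiled form; this text tells all that it offers.
- The arm moves only by the tool move_arm, never from a script. Its argument "rows" is a list of rows, each a list of 7 numbers: the shift along the tool's x, y, z in cm, then the turn, a rotation vector about the tool's x, y, z in degrees, then the opening, from -1 (shut) to 1 (fully open). In form: [[tx, ty, tz, ax, ay, az, jaw], ...]. A call has 1 to 20 rows; each row shifts and turns the commanded pose from where the row before left it, along the tool's axes as they then stand; what a row does not reach is not made up. A row lasts 1/12 s, in which the tool goes at most 41.7 mm and 7.16 degrees, less where a joint would pass 70% of its speed; a pose out of reach is approached as far as the arm can. A call is refused whole if a number of a shift passes 4.17 or a number of a turn 7.16, either way. A call with a gripper value outside its range is refused whole. The fingers move at their own pace and stop on an object; the grip force is fixed at half the most. Time passes only in rows, so rows that do not move let the fingers close. It gives the time, the measured TCP pose, the force, the opening and the grip force at its end, in the units of the state.
- manip.state(): the state, without advancing time (a new reading comes with each control period).
- manip.grab_frame(name): name is "side" or "top"; returns a dict with "img" (400x640x3 uint8, blue, green, red), "mtx" (3x3 intrinsics, pixels), "R" (3x3) and "t" (3): a world point X has camera coordinates R X + t. Camera axes: x right, y down, z forward; pixel columns grow to the right and rows downward; lengths in m; the calibration is good to about 2 mm. A picture is of the moment at which its call begins. There is no depth.
- manip.job_done(): hands the job in; it is judged then, once.
The state is a dict: "time": time; "joint_pos": joint angles; "joint_vel": joint speeds; "joint_efforts": joint torques, N m; "tool_pos": TCP position; "tool_rot": TCP orientation; "contact_force": force on the tool from outside, world axes, zero at the start; "ft_torque": the same for the moment, N m; "gripper_width": opening from 0.0 (shut) to 1.0 (fully open); "grasp_force": force on a finger pad.
Only numpy, scipy, OpenCV 4.12 (cv2) and the standard library are available. Lean on these libraries where they do the work, as an engineer would, in place of code of your own. Each camera call takes 0.05 s, during which the arm holds its last target. There are 200 camera calls.

## Working session

There is one attempt and no reset: what is moved stays moved. The work goes in short steps, Python scripts to look and compute and a tool call to move; the robot and the scene stay as the last step left them, time stands still between calls to the robot, and variables do not carry over. Pictures are saved under pics/ and viewed, at most 10 in all, crops included, and the job is handed in when it is done.

Besides the shell and the picture viewer there is one more tool, called after "Call:" by a JSON object that holds its "op" and its "data". move_arm: Moves the arm, as the interface text tells. Its arguments: {"type":"object","properties":{"rows":{"type":"array","items":{"type":"array","items":{"type":"number"}}}},"required":["rows"]}

```bash
mkdir -p pics
python3 - <<'E'
from plant import manip
import cv2,pickle
s=manip.state();print(s, manip.tip_reach)
F={n:manip.grab_frame(n) for n in("side","top")}
pickle.dump(F,open("f0.pkl","wb"))
for n,f in F.items():
    cv2.imwrite(f"pics/{n}0.png",f["img"]);print(n,f["mtx"],f["R"],f["t"])
E
```

```text
{'time': 0.0, 'joint_pos': array([ 1.19104328e+00,  5.33612827e-02,  1.61429709e+00, -9.64804655e-06,
        1.47598801e+00, -1.18989092e-01]), 'joint_vel': array([ 0.00023584, -0.0016801 , -0.00077832,  0.00071133,  0.00208878,
        0.00055089]), 'joint_efforts': array([-2.67713011e-03, -3.93682516e+01, -3.70166159e+01, -2.18009386e-04,
        7.25971826e-03, -2.27988789e-05]), 'tool_pos': array([0.16091465, 0.60332704, 0.24905838]), 'tool_rot': array([-2.48770854e-04,  1.30012362e-01,  9.91511841e-01, -9.96285115e-04]), 'contact_force': array([ 0.40138906,  0.68414892, -0.37573335]), 'ft_torque': array([ 0.0345965 ,  0.05527699, -0.00968812]), 'grasp_force': 0.0, 'gripper_width': 1.0001801099901309} 0.019
side [[404.07009448   0.         319.90914807]
 [  0.         404.07009448 205.73832988]
 [  0.           0.           1.        ]] [[ 0.92614428 -0.37647215  0.02292377]
 [-0.11855878 -0.34828201 -0.92986206]
 [ 0.35805111  0.85846861 -0.36719347]] [-0.42678545  0.20027087  0.87173823]
top [[431.04040515   0.         316.38200268]
 [  0.         431.04040515 206.971917  ]
 [  0.           0.           1.        ]] [[-1.62266221e-04 -9.99814396e-01 -1.92651990e-02]
 [-9.95197309e-01  2.04731141e-03 -9.78678972e-02]
 [ 9.78891744e-02  1.91567935e-02 -9.95012928e-01]] [0.11106751 0.48570775 1.58234591]
```

View pics/side0.png

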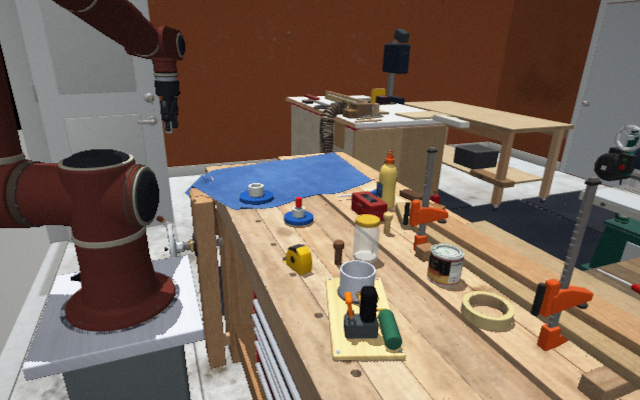

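View pics/top0.png

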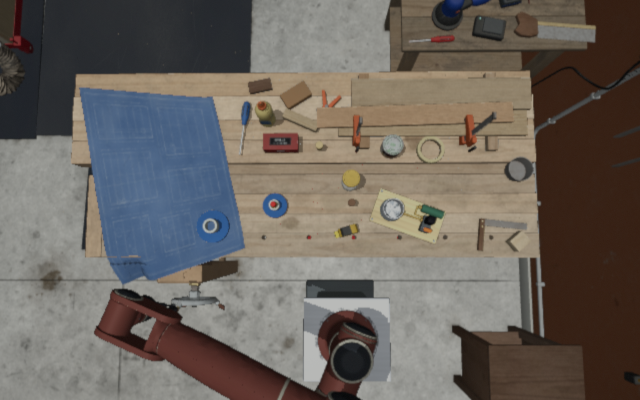

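Top view: the nested lids with the red knob are at (275,205), a larger blue cover without a knob is at (211,227), the keeper's pot is at (392,209) and the grip is near (428,222). Side view: the lids are at (298,212), the larger cover at (256,193), the pot at (357,278) and the trigger at (349,303). The smaller blue cover, with the red knob through it, fits the description. I'll confirm it with an enlarged crop and measure.

```bash
cat > h.py <<'E'
import numpy as np,cv2,pickle
def ray(f,p):
    d=f["R"].T@np.linalg.inv(f["mtx"])@np.array([p[0],p[1],1.]); return -f["R"].T@f["t"],d/np.linalg.norm(d)
def onz(f,p,z):
    o,d=ray(f,p); return o+d*(z-o[2])/d[2]
def tri(fs,ps):
    A=np.zeros((3,3));b=np.zeros(3);R=[ray(f,p) for f,p in zip(fs,ps)]
    for o,d in R:
        P=np.eye(3)-np.outer(d,d);A+=P;b+=P@o
    X=np.linalg.solve(A,b); return X,[np.linalg.norm(np.cross(X-o,d)) for o,d in R]
def proj(f,X):
    c=f["R"]@np.asarray(X)+f["t"];u=f["mtx"]@c;return u[:2]/u[2]
def blobs(f,lo,hi,box,n=3,mina=6):
    x0,y0,x1,y1=box;h=cv2.cvtColor(f["img"],cv2.COLOR_BGR2HSV)[y0:y1,x0:x1]
    m=cv2.inRange(h,lo,hi);k,l,s,c=cv2.connectedComponentsWithStats(m)
    r=[(int(s[i,4]),tuple(s[i,:4]+[x0,y0,0,0]),c[i]+[x0,y0],(l==i).astype('uint8')) for i in range(1,k) if s[i,4]>=mina]
    return sorted(r,key=lambda a:-a[0])[:n]
E
python3 - <<'E'
from h import *
F=pickle.load(open("f0.pkl","rb"));S,T=F["side"],F["top"]
a=cv2.resize(T["img"][180:250,190:290],(800,560),interpolation=cv2.INTER_CUBIC)
b=cv2.resize(T["img"][182:252,365:452],(800,600),interpolation=cv2.INTER_CUBIC)
c=cv2.resize(S["img"][180:240,230:330],(800,480),interpolation=cv2.INTER_CUBIC)
d=cv2.resize(S["img"][255:365,315:415],(545,600),interpolation=cv2.INTER_CUBIC)
g=np.zeros((600,800,3),'uint8')
g[:280,:400]=cv2.resize(a,(400,280));g[300:540,:400]=cv2.resize(c,(400,240));g[:300,400:]=cv2.resize(b,(400,300));g[300:,400:400+272]=cv2.resize(d,(272,300))
cv2.imwrite("pics/c1.png",g);cv2.imwrite("pics/c2.png",b);cv2.imwrite("pics/c3.png",d)
for n,f,bx,bb in(("top",T,(255,190,295,220),(365,182,452,252)),("side",S,(275,190,325,235),(315,255,415,365))):
    print(n,"red",[(x[0],x[1],x[2]) for x in blobs(f,(0,130,60),(8,255,255),bx)])
    for x in blobs(f,(100,120,50),(125,255,255),bx,1):
        h=cv2.convexHull(max(cv2.findContours(x[3],0,2)[0],key=len));print(n,"blue",x[:3],cv2.fitEllipse(h),bx[:2])
    print(n,"orange",[(x[0],x[1],x[2]) for x in blobs(f,(5,170,120),(17,255,255),bb)])
    for x in blobs(f,(18,50,120),(32,140,255),bb,2):
        h=cv2.convexHull(max(cv2.findContours(x[3],0,2)[0],key=len));print(n,"board",x[:3],cv2.boxPoints(cv2.minAreaRect(h))+bb[:2])
    print(n,"dark",[(x[0],x[1],x[2]) for x in blobs(f,(0,0,0),(180,255,45),bb)])
    for i,z in ((0,0),):
        pass
E
```

```text
top red [(21, (np.int64(271), np.int64(202), np.int64(5), np.int64(5)), array([273., 204.]))]
top blue (316, (np.int64(263), np.int64(194), np.int64(24), np.int64(23)), array([274.93987342, 205.32594937])) ((19.57121467590332, 15.067729949951172), (22.98164939880371, 23.512229919433594), 80.96107482910156) (255, 190)
top orange [(18, (np.int64(424), np.int64(228), np.int64(7), np.int64(4)), array([427.16666667, 229.66666667]))]
top board (3918, (np.int64(365), np.int64(182), np.int64(87), np.int64(70)), array([407.86830015, 220.56993364])) [[365. 182.]
 [451. 182.]
 [451. 251.]
 [365. 251.]]
top board (16, (np.int64(366), np.int64(182), np.int64(9), np.int64(3)), array([369.75 , 182.625])) [[366. 182.]
 [374. 182.]
 [374. 184.]
 [366. 184.]]
top dark [(81, (np.int64(424), np.int64(215), np.int64(12), np.int64(10)), array([429.39506173, 219.7037037 ]))]
side red [(53, (np.int64(296), np.int64(198), np.int64(6), np.int64(10)), array([298.37735849, 202.13207547]))]
side blue (466, (np.int64(275), np.int64(190), np.int64(50), np.int64(17)), array([293.25321888, 195.11587983])) ((15.83524
[... 199 characters left out ...]
8, 302.40322581]))]
side board (2857, (np.int64(315), np.int64(256), np.int64(100), np.int64(109)), array([353.23241162, 329.36681834])) [[271.61256409 301.63161469]
 [315.90867996 255.04431915]
 [421.83428955 355.76047516]
 [377.53816986 402.34777832]]
side board (505, (np.int64(374), np.int64(277), np.int64(41), np.int64(66)), array([389.5029703 , 306.45742574])) [[362.76279449 286.2909832 ]
 [379.29792023 276.20859337]
 [417.94709015 339.5932312 ]
 [401.41196442 349.67562103]]
side dark [(545, (np.int64(360), np.int64(287), np.int64(18), np.int64(36)), array([367.96330275, 304.51559633])), (13, (np.int64(344), np.int64(325), np.int64(3), np.int64(9)), array([345.07692308, 328.84615385]))]
```

View pics/c1.png

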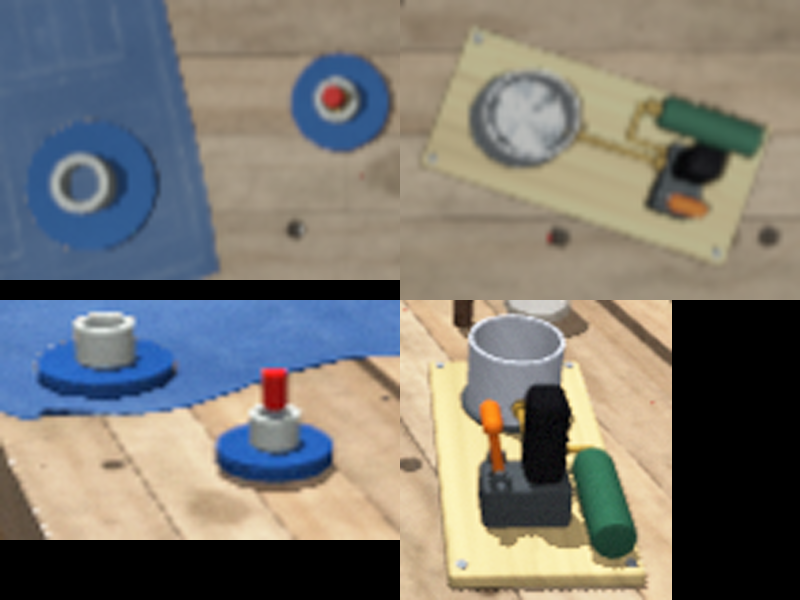

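The crop confirms the target: the small blue cover with white collar and red knob (top 275,205). The larger cover has no knob and lies on the cloth. Next I'll measure more precisely.

Run:
```python
from h import *
np.set_printoptions(precision=4,suppress=True)
F=pickle.load(open("f0.pkl","rb"));S,T=F["side"],F["top"]
kt=[x for x in blobs(T,(0,100,60),(10,255,255),(265,196,285,215))][0];ks=blobs(S,(0,130,60),(8,255,255),(285,190,310,215))[0]
print("knob tri",tri((T,S),(kt[2],ks[2])),kt[0],"top@.078",onz(T,kt[2],.08))
print("side knob base/top px",ks[1])
b=blobs(T,(100,120,50),(125,255,255),(255,190,295,220),1)[0];c=max(cv2.findContours(b[3],0,1)[0],key=len)
e=cv2.fitEllipse(c);p=np.array(e[0])+[255,190];print("blue top",e[1],onz(T,p,.018))
b=blobs(S,(100,120,50),(125,255,255),(280,208,318,232),1)[0];print("blue side",b[:3])
# board
V=T["img"][182:252,365:452];hsv=cv2.cvtColor(V,cv2.COLOR_BGR2HSV);lab=cv2.cvtColor(V,cv2.COLOR_BGR2LAB)
for q in((62,20),(40,60),(5,5),(5,60),(62,80)): print(q,hsv[q],lab[q])
m=(cv2.GaussianBlur(hsv,(3,3),0)[...,2]>150)&(hsv[...,1]>60);m=m.astype('uint8')
m=cv2.morphologyEx(m,cv2.MORPH_OPEN,np.ones((3,3)));k,l,s,cc=cv2.connectedComponentsWithStats(m);i=1+s[1:,4].argmax()
hl=cv2.convexHull(max(cv2.findContours((l==i).astype('uint8'),0,1)[0],key=len))
r=cv2.minAreaRect(hl);bp=cv2.boxPoints(r)+[365,182];print("board",r,bp)
W=np.array([onz(T,x,.012) for x in bp]);print(W,np.linalg.norm(np.diff(W,axis=0),axis=1),W.mean(0))
# pot
for f,bx in((T,(375,190,410,230)),(S,(330,255,385,320))):
    for x in blobs(f,(0,0,60),(180,75,255),bx,1):
        c=max(cv2.findContours(x[3],0,1)[0],key=len);print("pot",x[:3],cv2.fitEllipse(c),cv2.minEnclosingCircle(c))
for f in(T,S):
    pass
gr=blobs(T,(0,0,0),(180,255,40),(410,205,445,235),1)[0];print("grip top",gr[:3],onz(T,gr[2],.11))
ot=blobs(T,(5,150,100),(17,255,255),(415,220,440,240),1)[0];os_=blobs(S,(5,150,100),(17,255,255),(340,290,358,303),1)[0];print("trig",ot[:3],onz(T,ot[2],.095),os_[:3],tri((T,S),(ot[2],os_[2])))
for n,(t_,s_) in dict(jar=((351,180),None),tape=((347,231),None)).items(): print(n,onz(T,t_,.06))
```

```text
knob tri (array([0.4945, 0.2674, 0.0641]), [np.float64(0.0010969717595134844), np.float64(0.00109697175951349)]) 24 top@.078 [0.4918 0.2658 0.08  ]
side knob base/top px (np.int64(296), np.int64(198), np.int64(6), np.int64(10))
blue top (22.351560592651367, 22.998170852661133) [0.494  0.2677 0.018 ]
blue side (260, (np.int64(285), np.int64(211), np.int64(28), np.int64(14)), array([298.3654, 218.7038]))
(62, 20) [ 18  52 156] [153 130 140]
(40, 60) [135  57   9] [  5 130 126]
(5, 5) [ 17  68 138] [133 131 142]
(5, 60) [ 18  57 153] [149 130 141]
(62, 80) [ 18  58 146] [143 129 141]
board ((37.50731658935547, 32.26585388183594), (80.94444274902344, 34.224830627441406), 20.2248592376709) [[358.6146 216.3317]
 [370.4463 184.2171]
 [446.4    212.2   ]
 [434.5683 244.3146]]
[[ 0.4516 -0.0474  0.012 ]
 [ 0.5729 -0.0931  0.012 ]
 [ 0.4665 -0.3746  0.012 ]
 [ 0.3471 -0.3275  0.012 ]] [0.1296 0.301  0.1284] [ 0.4595 -0.2106  0.012 ]
pot (1377, (np.int64(375), np.int64(190), np.int64(35), np.int64(40)), array([391.764 , 209.4183])) ((16.560585021972656, 19.31464195251465), (38.65805435180664, 4
[... 151 characters left out ...]
[360.0969, 276.7297])) ((31.33811378479004, 25.36251449584961), (43.808223724365234, 56.79128646850586), 157.3469696044922) ((35.400001525878906, 27.600000381469727), 30.68103790283203)
grip top (79, (np.int64(424), np.int64(215), np.int64(12), np.int64(10)), array([429.3671, 219.7975])) [ 0.4315 -0.2869  0.11  ]
trig (22, (np.int64(424), np.int64(228), np.int64(7), np.int64(4)), array([426.8182, 229.5909])) [ 0.3979 -0.2807  0.095 ] (75, (np.int64(345), np.int64(292), np.int64(8), np.int64(11)), array([348.2267, 297.32  ])) (array([ 0.3989, -0.2822,  0.0899]), [np.float64(0.0008389762900784219), np.float64(0.0008389762900783431)])
jar [ 0.5814 -0.017   0.06  ]
tape [ 0.3947 -0.0011  0.06  ]
```

View pics/c2.png

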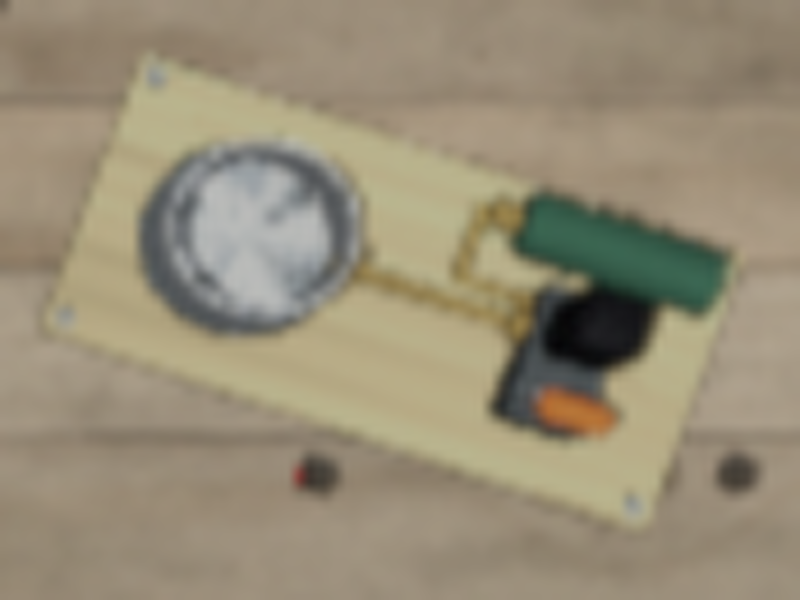

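Enlarged top view of the keeper: board corners in the crop are near (150,55), (742,250), (645,530), (42,330), the pot's rim circle is centred near (263,231), and the trigger at (578,412) is on the near side of the grip. I'll compute the pose from the corners, and cross-check it with the green/yellow colour mask and the side rim.

Run:
```python
from h import *
np.set_printoptions(precision=4,suppress=True)
F=pickle.load(open("f0.pkl","rb"));S,T=F["side"],F["top"]
u=lambda x,y:np.array([(x+.5)/(800/87)-.5+365,(y+.5)/(600/70)-.5+182])
W=np.array([onz(T,u(*c),.012) for c in((150,55),(742,250),(645,530),(42,330))])
print(W,np.linalg.norm(W-np.roll(W,-1,0),axis=1),W.mean(0))
a=(W[0]+W[3]-W[1]-W[2])[:2];b=(W[0]-W[3]+W[1]-W[2])[:2]
print("yaw y-axis",np.arctan2(-a[0],a[1]),"x-axis",np.arctan2(b[1],b[0]))
rt=u(263,231);rs=((516.5-400)/(272/100)+315-.3,(341-300)/(300/110)+255-.3)
print("rim",onz(T,rt,.072),onz(S,rs,.072),tri((T,S),(rt,rs)))
# auto board mask by LAB b
I=cv2.resize(T["img"][178:256,360:456],None,fx=4,fy=4,interpolation=cv2.INTER_CUBIC)
B=cv2.cvtColor(I,cv2.COLOR_BGR2LAB)[...,2];t,m=cv2.threshold(B,0,255,cv2.THRESH_OTSU);print(t)
m=cv2.morphologyEx(m,cv2.MORPH_OPEN,np.ones((5,5)))
c=cv2.convexHull(max(cv2.findContours(m,0,1)[0],key=cv2.contourArea));ap=cv2.approxPolyN(c,4)[0] if hasattr(cv2,'approxPolyN') else cv2.boxPoints(cv2.minAreaRect(c))
P=(ap+.5)/4-.5+[360,178];W=np.array([onz(T,x,.012) for x in P]);print("auto",P,W,np.linalg.norm(W-np.roll(W,-1,0),axis=1),W.mean(0))
# side rim: low-sat pixels, hull ellipse from upper portion
I=S["img"][258:305,332:384];g=cv2.cvtColor(I,cv2.COLOR_BGR2HSV);m=((g[...,1]<45)).astype('uint8')
k,l,s,cc=cv2.connectedComponentsWithStats(m);i=1+s[1:,4].argmax();print("side pot",s[i]+[332,258,0,0,0])
for r in range(0,47,2): 
    x=np.flatnonzero(l[r]==i); print(r+258,(x.min()+332,x.max()+332) if len(x) else None,end=' ')
```

```text
[[ 0.5585 -0.132   0.012 ]
 [ 0.472  -0.3705  0.012 ]
 [ 0.3505 -0.328   0.012 ]
 [ 0.4375 -0.0864  0.012 ]] [0.2537 0.1287 0.2568 0.1292] [ 0.4546 -0.2292  0.012 ]
yaw y-axis -0.34673470503746767 x-axis -0.34830380024153484
rim [ 0.4751 -0.1672  0.072 ] [ 0.4757 -0.1733  0.072 ] (array([ 0.4768, -0.1684,  0.0689]), [np.float64(0.0015260537474867384), np.float64(0.0015260537474868275)])
135.0
auto [[455.375 177.625]
 [455.375 255.375]
 [359.625 255.375]
 [359.625 177.625]] [[ 0.5969 -0.412   0.012 ]
 [ 0.3063 -0.4029  0.012 ]
 [ 0.3063 -0.0497  0.012 ]
 [ 0.5981 -0.0526  0.012 ]] [0.2907 0.3532 0.2919 0.3594] [ 0.4519 -0.2293  0.012 ]
side pot [ 338  258   41   46 1212]
258 (np.int64(355), np.int64(376)) 260 (np.int64(351), np.int64(375)) 262 (np.int64(345), np.int64(371)) 264 (np.int64(342), np.int64(371)) 266 (np.int64(341), np.int64(374)) 268 (np.int64(340), np.int64(375)) 270 (np.int64(340), np.int64(375)) 272 (np.int64(340), np.int64(375)) 274 (np.int64(340), np.int64(374)) 276 (np.int64(340), np.int64(374)) 278 (np.int64(340), np.int64(378)) 280 (np.int64(340), np.int64(373)) 282 (np.int64(340), np.int64(373)) 284 (np.int64(340), np.int64(373)) 286 (np.int64(339), np.int64(373)) 288 (np.int64(338), np.int64(373)) 290 (np.int64(338), np.int64(373)) 292 (np.int64(338), np.int64(374)) 294 (np.int64(338), np.int64(374)) 296 (np.int64(340), np.int64(368)) 298 (np.int64(342), np.int64(357)) 300 (np.int64(353), np.int64(358)) 302 (np.int64(353), np.int64(358)) 304 None
```

The pot from the board pose is (0.4767, -0.1681), and triangulated it is (0.4768, -0.1684). The trigger agrees to about 1 mm, and the yaw is -0.347. Next is a path helper that puts out rows in the tool's axes.

```bash
cat > plan.py <<'E'
import numpy as np,sys
from scipy.spatial.transform import Rotation as Ro
from plant import manip
def pose():
    s=manip.state();w,x,y,z=s["tool_rot"];return s,Ro.from_quat([x,y,z,w])
def plan(target,yaw_y,n,polar=False,dq=None):
    """rows to target with tool down and tool y at world angle yaw_y (deg)"""
    s,R0=pose();p0=s["tool_pos"];M=R0.as_matrix();y0=np.degrees(np.arctan2(M[1,1],M[0,1]))
    d=(yaw_y-y0+180)%360-180 if dq is None else dq
    c,sn=np.cos(np.radians(yaw_y)),np.sin(np.radians(yaw_y))
    Rt=Ro.from_matrix(np.array([[sn,c,0],[-c,sn,0],[0,0,-1.]]))
    print("tilt corr",(R0.inv()*Ro.from_rotvec([0,0,np.radians(y0-yaw_y)])*R0*R0.inv()*Rt).magnitude() if 0 else np.degrees(np.arccos(-M[2,2])),"yaw0",y0,"turn",d)
    T=np.array(target);q=p0;a0,a1=np.arctan2(p0[1],p0[0]),np.arctan2(T[1],T[0]);r0,r1=np.hypot(*p0[:2]),np.hypot(*T[:2])
    for i in range(1,n+1):
        t=i/n
        if polar:
            a=a0+t*(a1-a0);r=r0+t*(r1-r0);w=np.array([r*np.cos(a),r*np.sin(a),p0[2]+t*(T[2]-p0[2])])
        else: w=p0+t*(T-p0)
        yy=np.radians(y0+d*(i-1)/n);B=np.array([[np.sin(yy),np.cos(yy),0],[-np.cos(yy),np.sin(yy),0],[0,0,-1.]])
        print(np.round(B.T@(w-q)*100,2).tolist(),round(-d/n,2));q=w
E
python3 - <<'E'
from plan import *
plan((.425,-.2925,.22),-19.9,30,True)
E
```

```text
Traceback (most recent call last):
  File "plan.py", line 11, in plan
    Rt=Ro.from_matrix(np.array([[sn,c,0],[-c,sn,0],[0,0,-1.]]))
  File "scipy/spatial/transform/_rotation.pyx", line 1143, in scipy.spatial.transform._rotation.Rotation.from_matrix
ValueError: Non-positive determinant (left-handed or null coordinate frame) in rotation matrix 0: [[-0.34037955  0.94028813  0.        ]
 [-0.94028813 -0.34037955  0.        ]
 [ 0.          0.         -1.        ]].
```

```bash
sed -i '/^    c,sn=/d;/Rt=Ro/d;s/print("tilt corr".*$/print("tilt",np.degrees(np.arccos(min(1,-M[2,2]))),"yaw0",y0,"turn",d)/;s/\[\[np.sin(yy),np.cos(yy),0\],\[-np.cos(yy)/[[-np.sin(yy),np.cos(yy),0],[np.cos(yy)/' plan.py
python3 - <<'E'
from plan import *
plan((.425,-.2925,.22),-19.9,30,True)
E
```

```text
tilt 0.10802983483181462 yaw0 75.06001226393786 turn -94.96001226393787
[-3.96, -0.49, 0.1] 3.17
[-3.93, -0.52, 0.1] 3.17
[-3.9, -0.55, 0.1] 3.17
[-3.87, -0.58, 0.1] 3.17
[-3.85, -0.62, 0.1] 3.17
[-3.82, -0.65, 0.1] 3.17
[-3.79, -0.68, 0.1] 3.17
[-3.76, -0.71, 0.1] 3.17
[-3.73, -0.74, 0.1] 3.17
[-3.7, -0.77, 0.1] 3.17
[-3.67, -0.8, 0.1] 3.17
[-3.64, -0.82, 0.1] 3.17
[-3.61, -0.85, 0.1] 3.17
[-3.58, -0.88, 0.1] 3.17
[-3.55, -0.91, 0.1] 3.17
[-3.52, -0.93, 0.1] 3.17
[-3.49, -0.96, 0.1] 3.17
[-3.46, -0.98, 0.1] 3.17
[-3.43, -1.01, 0.1] 3.17
[-3.4, -1.03, 0.1] 3.17
[-3.36, -1.06, 0.1] 3.17
[-3.33, -1.08, 0.1] 3.17
[-3.3, -1.11, 0.1] 3.17
[-3.27, -1.13, 0.1] 3.17
[-3.24, -1.15, 0.1] 3.17
[-3.2, -1.17, 0.1] 3.17
[-3.17, -1.19, 0.1] 3.17
[-3.14, -1.22, 0.1] 3.17
[-3.11, -1.24, 0.1] 3.17
[-3.07, -1.26, 0.1] 3.17
```

Call:
{"op": "move_arm", "data": {"rows": [[-2,-0.3,0.1,0,0,1.6,1],[-3.9,-0.5,0.1,0,0,3.2,1],[-3.9,-0.5,0.1,0,0,3.2,1],[-3.9,-0.5,0.1,0,0,3.2,1],[-3.9,-0.6,0.1,0,0,3.2,1],[-3.8,-0.6,0.1,0,0,3.2,1],[-3.8,-0.7,0.1,0,0,3.2,1],[-3.8,-0.7,0.1,0,0,3.2,1],[-3.8,-0.7,0.1,0,0,3.2,1],[-3.7,-0.7,0.1,0,0,3.2,1],[-3.7,-0.8,0.1,0,0,3.2,1],[-3.7,-0.8,0.1,0,0,3.2,1],[-3.6,-0.8,0.1,0,0,3.2,1],[-3.6,-0.9,0.1,0,0,3.2,1],[-3.6,-0.9,0.1,0,0,3.2,1],[-3.5,-0.9,0.1,0,0,3.2,1],[-3.5,-0.9,0.1,0,0,3.2,1],[-3.5,-1,0.1,0,0,3.2,1],[-3.5,-1,0.1,0,0,3.2,1],[-3.4,-1,0.1,0,0,3.2,1]]}}

```text
time: 1.77
tool_pos: [0.5508, 0.0337, 0.2297]
tool_rot: [-0.0, 0.626, 0.78, -0.0]
contact_force: [2.2, -0.2, 0.3]
gripper_width: 0.998
grasp_force: 0.0
```

Call:
{"op": "move_arm", "data": {"rows": [[-3.4,-1,0.1,0,0,3.2,1],[-3.4,-1.1,0.1,0,0,3.2,1],[-3.3,-1.1,0.1,0,0,3.2,1],[-3.3,-1.1,0.1,0,0,3.2,1],[-3.3,-1.1,0.1,0,0,3.2,1],[-3.2,-1.1,0.1,0,0,3.2,1],[-3.2,-1.2,0.1,0,0,3.2,1],[-2.5,-0.8,0.1,0,0,2,1],[-1.5,-0.5,0.1,0,0,1,1],[0,0,0,0,0,0,1],[0,0,0,0,0,0,1]]}}

```text
time: 2.68
tool_pos: [0.4669, -0.2346, 0.2208]
tool_rot: [-0.001, 0.782, 0.624, 0.0]
contact_force: [-0.1, -0.5, -0.0]
gripper_width: 0.999
grasp_force: 0.0
```

Run:
```python
from plan import *
print(pose()[0]["tool_pos"],pose()[0]["time"])
plan((.425,-.2925,.19),-19.9,1)
```

```text
[ 0.46689124 -0.2345519   0.22080497] 2.6833
tilt 0.061391110039874186 yaw0 -12.826382130534162 turn -7.073617869465835
[-6.58, -2.8, 3.08] 7.07
```

Call:
{"op": "move_arm", "data": {"rows": [[-2.2,-0.9,1,0,0,2.4,1],[-2.2,-1,1,0,0,2.4,1],[-2.2,-0.9,1.1,0,0,2.3,1],[0,0,0,0,0,0,1],[0,0,0,0,0,0,1],[0,0,0,0,0,0,1]]}}

```text
time: 3.18
tool_pos: [0.4239, -0.2898, 0.1906]
tool_rot: [0.0, 0.818, 0.575, 0.0]
contact_force: [-0.2, 0.8, -0.5]
gripper_width: 1.002
grasp_force: 0.0
```

Run:
```python
from plan import *
print(pose()[0]["tool_pos"],pose()[0]["time"])
plan((.425,-.2925,.09),-19.9,1)
```

```text
[ 0.42393288 -0.28978233  0.19055806] 3.1833
tilt 0.042513068440045335 yaw0 -19.74503350829611 turn -0.154966491703874
[-0.22, 0.19, 10.06] 0.15
```

Call:
{"op": "move_arm", "data": {"rows": [[-0.1,0.1,1,0,0,0.15,1],[-0.1,0.1,2,0,0,0,1],[0,0,2,0,0,0,1],[0,0,2,0,0,0,1],[0,0,1.5,0,0,0,1],[0,0,1,0,0,0,1],[0,0,0.5,0,0,0,1],[0,0,0,0,0,0,1],[0,0,0,0,0,0,0.5],[0,0,0,0,0,0,0.3],[0,0,0,0,0,0,0.1],[0,0,0,0,0,0,-0.1],[0,0,0,0,0,0,-0.2],[0,0,0,0,0,0,-0.2],[0,0,0,0,0,0,-0.2],[0,0,0,0,0,0,-0.2]]}}

```text
time: 4.52
tool_pos: [0.4253, -0.2939, 0.0922]
tool_rot: [0.001, 0.819, 0.574, 0.0]
contact_force: [2.7, 0.6, 5.9]
gripper_width: 0.499
grasp_force: 65.3
```

Run:
```python
from plan import *
from h import *
s=manip.state();print(s["gripper_width"]*85,s["tool_pos"],s["grasp_force"],s["contact_force"])
f=manip.grab_frame("side");cv2.imwrite("pics/sq.png",cv2.resize(f["img"][200:360,280:440],(600,600),interpolation=cv2.INTER_CUBIC))
```

```text
42.3946544422352 [ 0.42534011 -0.29387634  0.09216272] 65.31755447387695 [2.66501541 0.62631401 5.89598858]
```

View pics/sq.png

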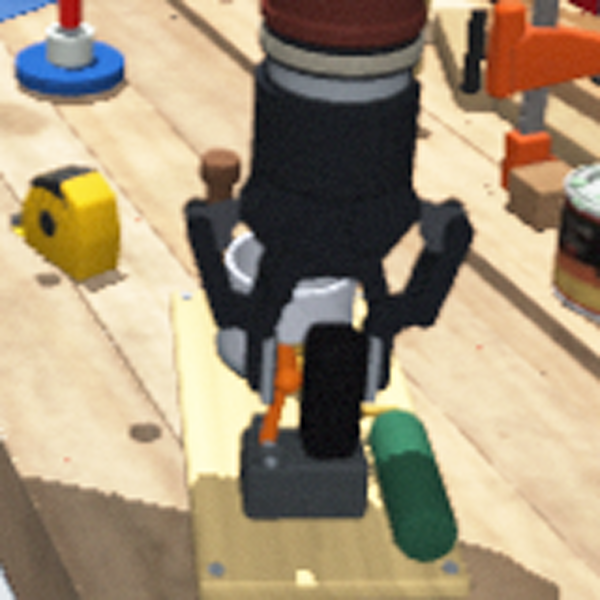

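The picture shows the bar pressed against the grip between the pads (crop 290,370), with the opening at 42 mm and a solid 65 N. I'll hold, release and rise.

Call:
{"op": "move_arm", "data": {"rows": [[0,0,0,0,0,0,-0.2],[0,0,0,0,0,0,-0.2],[0,0,0,0,0,0,-0.2],[0,0,0,0,0,0,-0.2],[0,0,0,0,0,0,-0.2],[0,0,0,0,0,0,-0.2],[0,0,0,0,0,0,-0.2],[0,0,0,0,0,0,-0.2],[0,0,0,0,0,0,0.2],[0,0,0,0,0,0,0.5],[0,0,0,0,0,0,0.8],[0,0,0,0,0,0,1],[0,0,0,0,0,0,1],[0,0,0,0,0,0,1],[0,0,0,0,0,0,1],[0,0,-1,0,0,0,1],[0,0,-3,0,0,0,1],[0,0,-4,0,0,0,1],[0,0,-4,0,0,0,1],[0,0,-3,0,0,0,1]]}}

```text
time: 6.23
tool_pos: [0.425, -0.2937, 0.245]
tool_rot: [0.002, 0.819, 0.574, 0.001]
contact_force: [0.0, -0.7, 0.8]
gripper_width: 0.999
grasp_force: 0.0
```

Run:
```python
from plan import *
s=manip.state();print(s["gripper_width"]*85,s["tool_pos"],s["joint_pos"])
plan((.4945,.2674,.22),-19.9+63,17,True)
```

```text
84.90524792124329 [ 0.42497375 -0.29373342  0.24495349] [-7.48948160e-01 -2.10039020e-01  1.86991450e+00  7.47742813e-05
  1.47717827e+00 -4.00095511e-01]
tilt 0.26009502685420594 yaw0 -19.98797036831439 turn 63.08797036831439
[3.21, 1.0, 0.15] -3.71
[3.23, 1.01, 0.15] -3.71
[3.24, 1.01, 0.15] -3.71
[3.26, 1.02, 0.15] -3.71
[3.28, 1.02, 0.15] -3.71
[3.29, 1.02, 0.15] -3.71
[3.31, 1.03, 0.15] -3.71
[3.33, 1.03, 0.15] -3.71
[3.34, 1.04, 0.15] -3.71
[3.36, 1.04, 0.15] -3.71
[3.38, 1.04, 0.15] -3.71
[3.4, 1.05, 0.15] -3.71
[3.41, 1.05, 0.15] -3.71
[3.43, 1.06, 0.15] -3.71
[3.45, 1.06, 0.15] -3.71
[3.46, 1.06, 0.15] -3.71
[3.48, 1.07, 0.15] -3.71
```

Call:
{"op": "move_arm", "data": {"rows": [[1.6,0.5,0.1,0,0,-2,1],[3.2,1,0.1,0,0,-3.7,1],[3.2,1,0.1,0,0,-3.7,1],[3.2,1,0.1,0,0,-3.7,1],[3.3,1,0.1,0,0,-3.7,1],[3.3,1,0.1,0,0,-3.7,1],[3.3,1,0.1,0,0,-3.7,1],[3.3,1,0.1,0,0,-3.7,1],[3.3,1,0.1,0,0,-3.7,1],[3.4,1,0.1,0,0,-3.7,1],[3.4,1,0.1,0,0,-3.7,1],[3.4,1,0.1,0,0,-3.7,1],[3.4,1,0.1,0,0,-3.7,1],[3.4,1,0.1,0,0,-3.7,1],[3.4,1,0.1,0,0,-3.7,1],[3.4,1,0.1,0,0,-3.7,1],[3,0.9,0.1,0,0,-3.7,1],[1.8,0.6,0,0,0,0,1],[0,0,0,0,0,0,1],[0,0,0,0,0,0,1]]}}

```text
time: 7.9
tool_pos: [0.4898, 0.2624, 0.2241]
tool_rot: [0.001, 0.412, 0.911, 0.0]
contact_force: [0.5, -0.5, -0.0]
gripper_width: 1.0
grasp_force: 0.0
```

Run:
```python
from plan import *
s=manip.state();print(s["gripper_width"]*85,s["tool_pos"],s["joint_pos"])
plan((.4942,.2674,.15),40,1)
```

```text
84.9869977291482 [0.48981953 0.26235357 0.224117  ] [ 3.58012631e-01 -9.57469035e-02  1.80308934e+00 -4.66375688e-04
  1.43324160e+00 -3.63135952e-01]
tilt 0.06356366256753838 yaw0 41.32243853966296 turn -1.3224385396629543
[0.09, 0.66, 7.41] 1.32
```

Call:
{"op": "move_arm", "data": {"rows": [[0.1,0.3,1,0,0,0.3,1],[0,0.4,2,0,0,0,1],[0,0,2,0,0,0,1],[0,0,1.5,0,0,0,1],[0,0,1,0,0,0,1],[0,0,0,0,0,0,1],[0,0,0,0,0,0,1],[0,0,0,0,0,0,1]]}}

```text
time: 8.57
tool_pos: [0.4955, 0.2668, 0.1494]
tool_rot: [0.001, 0.416, 0.909, 0.001]
contact_force: [0.3, -0.3, -0.1]
gripper_width: 1.006
grasp_force: 0.0
```

Run:
```python
from plan import *
from h import *
s=manip.state();print(s["tool_pos"])
plan((.4942,.2674,.070),41,1)
f=manip.grab_frame("side");k=blobs(f,(0,130,60),(8,255,255),(285,190,310,215));print([x[:3] for x in k], proj(f,(.4945,.2674,.065)))
b=blobs(f,(100,120,50),(125,255,255),(280,208,318,232),1)[0];print("blue side",b[:3])
o=blobs(f,(5,150,100),(17,255,255),(330,280,370,325),1)[0];print("trig",o[:3])
```

```text
[0.49551438 0.26681353 0.14940372]
tilt 0.10286423286199614 yaw0 40.854868618405504 turn 0.14513138159449568
[0.13, -0.06, 7.94] -0.15
[(55, (np.int64(296), np.int64(198), np.int64(6), np.int64(10)), array([298.38181818, 202.27272727]))] [298.01086079 201.89627703]
blue side (259, (np.int64(285), np.int64(211), np.int64(28), np.int64(14)), array([298.33976834, 218.73359073]))
trig (136, (np.int64(345), np.int64(292), np.int64(8), np.int64(26)), array([348.86029412, 302.81617647]))
```

The lids and the trigger look the same as at the start, so I'll descend and grip the knob.

Call:
{"op": "move_arm", "data": {"rows": [[0.1,-0.1,1,0,0,0,1],[0,0,2,0,0,0,1],[0,0,2,0,0,0,1],[0,0,1.5,0,0,0,1],[0,0,0.9,0,0,0,1],[0,0,0.5,0,0,0,1],[0,0,0,0,0,0,0.5],[0,0,0,0,0,0,0],[0,0,0,0,0,0,-0.3],[0,0,0,0,0,0,-0.5],[0,0,0,0,0,0,-0.6],[0,0,0,0,0,0,-0.7],[0,0,0,0,0,0,-0.9],[0,0,0,0,0,0,-1],[0,0,0,0,0,0,-1],[0,0,0,0,0,0,-1]]}}

```text
time: 9.95
tool_pos: [0.4941, 0.2674, 0.0703]
tool_rot: [0.001, 0.415, 0.91, 0.001]
contact_force: [0.8, 1.0, 5.1]
gripper_width: 0.213
grasp_force: 58.8
```

Call:
{"op": "move_arm", "data": {"rows": [[0,0,-0.3,0,0,0,-1],[0,0,-0.6,0,0,0,-1],[0,0,-1,0,0,0,-1],[0,0,-1.5,0,0,0,-1],[0,0,-2,0,0,0,-1],[0,0,-2.5,0,0,0,-1],[0,0,-2.5,0,0,0,-1],[0,0,-2.5,0,0,0,-1],[0,0,-2.5,0,0,0,-1],[0,0,-1.5,0,0,0,-1],[0,0,-0.6,0,0,0,-1],[0,0,0,0,0,0,-1],[0,0,0,0,0,0,-1]]}}

```text
time: 11.03
tool_pos: [0.4926, 0.2669, 0.2434]
tool_rot: [-0.001, 0.415, 0.91, -0.001]
contact_force: [0.1, -0.6, -3.2]
gripper_width: 0.217
grasp_force: 58.8
```

Run:
```python
from plan import *
from h import *
s=manip.state();print(s["tool_pos"],s["gripper_width"],s["grasp_force"],s["contact_force"])
plan((.4768,-.1682,.235),41,18)
F={n:manip.grab_frame(n) for n in("side","top")};f=F["side"];pickle.dump(F,open("f1.pkl","wb"))
cv2.imwrite("pics/lift.png",cv2.resize(f["img"][90:250,220:380],(600,600),interpolation=cv2.INTER_CUBIC))
```

```text
[0.49263297 0.26685523 0.24337026] 0.2173653606786796 58.75566244125366 [ 0.11096052 -0.62297975 -3.18825533]
tilt 0.08748940272653116 yaw0 40.90633133691212 turn 0.09366866308789668
[-1.77, -1.65, 0.05] -0.01
[-1.77, -1.65, 0.05] -0.01
[-1.77, -1.65, 0.05] -0.01
[-1.77, -1.65, 0.05] -0.01
[-1.77, -1.65, 0.05] -0.01
[-1.77, -1.65, 0.05] -0.01
[-1.77, -1.65, 0.05] -0.01
[-1.77, -1.65, 0.05] -0.01
[-1.77, -1.65, 0.05] -0.01
[-1.77, -1.65, 0.05] -0.01
[-1.77, -1.65, 0.05] -0.01
[-1.77, -1.65, 0.05] -0.01
[-1.77, -1.65, 0.05] -0.01
[-1.77, -1.65, 0.05] -0.01
[-1.77, -1.65, 0.05] -0.01
[-1.77, -1.65, 0.05] -0.01
[-1.77, -1.65, 0.05] -0.01
[-1.77, -1.65, 0.05] -0.01
```

View pics/lift.png

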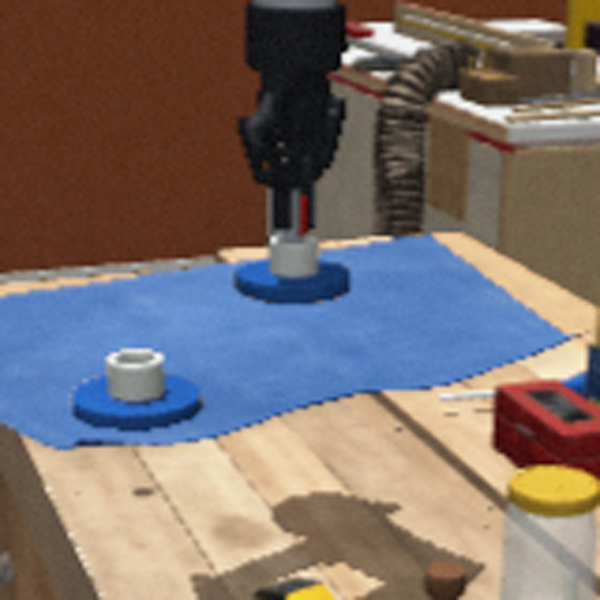

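Both lids hang level on the knob (collar at crop 295,255), with the grip firm. Now to the pot.

Call:
{"op": "move_arm", "data": {"rows": [[-0.5,-0.5,0,0,0,0,-1],[-1.2,-1.1,0,0,0,0,-1],[-1.8,-1.7,0,0,0,0,-1],[-1.8,-1.7,0,0,0,0,-1],[-1.8,-1.7,0,0,0,0,-1],[-1.8,-1.7,0,0,0,0,-1],[-1.8,-1.7,0,0,0,0,-1],[-1.8,-1.7,0,0,0,0,-1],[-1.8,-1.7,0,0,0,0,-1],[-1.8,-1.7,0,0,0,0,-1],[-1.8,-1.7,0,0,0,0,-1],[-1.8,-1.7,0,0,0,0,-1],[-1.8,-1.7,0,0,0,0,-1],[-1.8,-1.6,0,0,0,0,-1],[-1.8,-1.6,0,0,0,0,-1],[-1.8,-1.6,0,0,0,0,-1],[-1.8,-1.6,0,0,0,0,-1],[-1.8,-1.6,0,0,0,0,-1],[-1.8,-1.5,0,0,0,0,-1],[-1.3,-1.2,0,0,0,0,-1]]}}

```text
time: 12.8
tool_pos: [0.4779, -0.1917, 0.243]
tool_rot: [-0.001, 0.416, 0.909, -0.0]
contact_force: [0.7, -0.0, -2.8]
gripper_width: 0.212
grasp_force: 58.9
```

Call:
{"op": "move_arm", "data": {"rows": [[0,0,0,0,0,0,-1],[0,0,0,0,0,0,-1],[0,0,0,0,0,0,-1]]}}

```text
time: 13.05
tool_pos: [0.4784, -0.1894, 0.2434]
tool_rot: [-0.001, 0.416, 0.91, 0.0]
contact_force: [-0.2, 0.5, -1.9]
gripper_width: 0.213
grasp_force: 58.9
```

Run:
```python
from plan import *
s=manip.state();print(s["tool_pos"])
plan((.4768,-.1682,.17),41,1)
```

```text
[ 0.47839482 -0.18943802  0.24341921]
tilt 0.10612937607948258 yaw0 40.89590145105749 turn 0.1040985489425168
[1.71, 1.27, 7.34] -0.1
```

Call:
{"op": "move_arm", "data": {"rows": [[0.6,0.4,1,0,0,0,-1],[0.6,0.5,1.5,0,0,0,-1],[0.5,0.4,1.8,0,0,0,-1],[0,0,1.5,0,0,0,-1],[0,0,1,0,0,0,-1],[0,0,0.5,0,0,0,-1],[0,0,0,0,0,0,-1],[0,0,0,0,0,0,-1],[0,0,0,0,0,0,-1],[0,0,0,0,0,0,-1]]}}

```text
time: 13.88
tool_pos: [0.4783, -0.1689, 0.1726]
tool_rot: [0.001, 0.415, 0.91, -0.0]
contact_force: [-1.3, 0.1, -3.0]
gripper_width: 0.212
grasp_force: 58.9
```

Run:
```python
from plan import *
from h import *
s=manip.state();print(s["tool_pos"])
plan((.4768,-.1682,.131),41,1)
F={n:manip.grab_frame(n) for n in("side","top")};pickle.dump(F,open("f2.pkl","wb"));f=F["side"]
X=s["tool_pos"]-[0,0,.0703]
print("pred collar mid",proj(f,X+[0,0,.033]),"pred rim",proj(f,(.4768,-.1682,.072)))
for n,bx in(("side",(325,220,395,275)),("top",(370,190,420,230))):
    b=blobs(F[n],(100,120,40),(125,255,255),bx,1)[0];print(n,b[:3],proj(F[n],X+[0,0,.011]),proj(F[n],X+[0,0,.02]))
cv2.imwrite("pics/above.png",cv2.resize(f["img"][190:320,295:425],(600,600),interpolation=cv2.INTER_CUBIC))
```

```text
[ 0.47831475 -0.1688716   0.17259095]
tilt 0.12502518617034178 yaw0 40.900924511842376 turn 0.09907548815760947
[0.15, -0.07, 4.16] -0.1
pred collar mid [359.38489443 242.21130072] pred rim [356.89065254 268.49491341]
side (666, (np.int64(339), np.int64(240), np.int64(43), np.int64(25)), array([359.70720721, 254.1021021 ])) [358.77459609 251.51903406] [359.02286662 247.73263038]
top (93, (np.int64(390), np.int64(211), np.int64(16), np.int64(9)), array([396.64516129, 215.27956989])) [395.47055159 206.47539854] [395.89169818 206.22004795]
```

View pics/above.png

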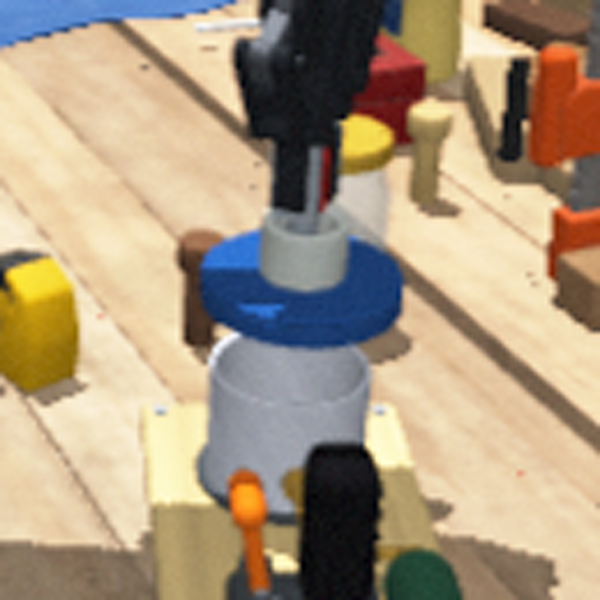

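The picture shows the lids level, about 3 cm over the pot and nearly concentric. The disc centre is at column 360 and the rim at 357, and the correction covers that. I'll lower gently.

Call:
{"op": "move_arm", "data": {"rows": [[0.1,-0.05,0.3,0,0,0,-1],[0.1,-0.05,0.5,0,0,0,-1],[0,0,0.5,0,0,0,-1],[0,0,0.5,0,0,0,-1],[0,0,0.4,0,0,0,-1],[0,0,0.3,0,0,0,-1],[0,0,0.2,0,0,0,-1],[0,0,0.2,0,0,0,-1],[0,0,0.2,0,0,0,-1],[0,0,0.2,0,0,0,-1],[0,0,0.2,0,0,0,-1],[0,0,0,0,0,0,-1],[0,0,0,0,0,0,-1]]}}

```text
time: 15.07
tool_pos: [0.4755, -0.1676, 0.1362]
tool_rot: [-0.0, 0.415, 0.91, 0.0]
contact_force: [-0.3, 0.8, -2.6]
gripper_width: 0.214
grasp_force: 58.9
```

Call:
{"op": "move_arm", "data": {"rows": [[0,0,0.1,0,0,0,-1],[0,0,0.1,0,0,0,-1],[0,0,0.1,0,0,0,-1],[0,0,0.1,0,0,0,-1],[0,0,0.1,0,0,0,-1],[0,0,0,0,0,0,-1],[0,0,0,0,0,0,-1]]}}

```text
time: 15.65
tool_pos: [0.4755, -0.1676, 0.1312]
tool_rot: [-0.0, 0.415, 0.91, 0.0]
contact_force: [-0.7, -0.3, -2.0]
gripper_width: 0.214
grasp_force: 58.9
```

Call:
{"op": "move_arm", "data": {"rows": [[0,0,0.05,0,0,0,-1],[0,0,0.05,0,0,0,-1],[0,0,0.05,0,0,0,-1],[0,0,0,0,0,0,-1],[0,0,0,0,0,0,-1]]}}

```text
time: 16.07
tool_pos: [0.4758, -0.1677, 0.1303]
tool_rot: [0.0, 0.415, 0.91, 0.0]
contact_force: [-1.0, 0.3, 1.7]
gripper_width: 0.207
grasp_force: 59.4
```

Contact registered exactly at the seated height (0.1303). I'll release and check.

Call:
{"op": "move_arm", "data": {"rows": [[0,0,0,0,0,0,-0.5],[0,0,0,0,0,0,-0.3],[0,0,0,0,0,0,0],[0,0,0,0,0,0,0.4],[0,0,0,0,0,0,0.8],[0,0,0,0,0,0,1],[0,0,0,0,0,0,1],[0,0,0,0,0,0,1],[0,0,0,0,0,0,1],[0,0,0,0,0,0,1]]}}

```text
time: 16.9
tool_pos: [0.4756, -0.1676, 0.1298]
tool_rot: [-0.0, 0.415, 0.91, -0.0]
contact_force: [-0.5, 0.7, 0.3]
gripper_width: 1.0
grasp_force: 0.0
```

Run:
```python
from plan import *
from h import *
s=manip.state();print(s["tool_pos"],s["gripper_width"],s["contact_force"])
f=manip.grab_frame("side");b=blobs(f,(100,120,40),(125,255,255),(325,240,395,300),1)[0];print(b[:3])
X=np.array([.4768,-.1682,.060]);print(proj(f,X+[0,0,.02]),proj(f,X+[0,0,.006]))
plan((*s["tool_pos"][:2],.1),41,1)
cv2.imwrite("pics/seat.png",cv2.resize(f["img"][200:320,295:415],(600,600),interpolation=cv2.INTER_CUBIC))
```

```text
[ 0.47555035 -0.16763516  0.12978124] 1.0001640537213863 [-0.49624116  0.68821052  0.34484031]
(671, (np.int64(337), np.int64(257), np.int64(42), np.int64(26)), array([357.15350224, 271.63636364]))
[357.10101299 265.24692557] [356.73381036 270.91657341]
tilt 0.001361776727359828 yaw0 40.90820411736576 turn 0.09179588263424421
[-0.0, -0.0, 2.98] -0.09
```

View pics/seat.png

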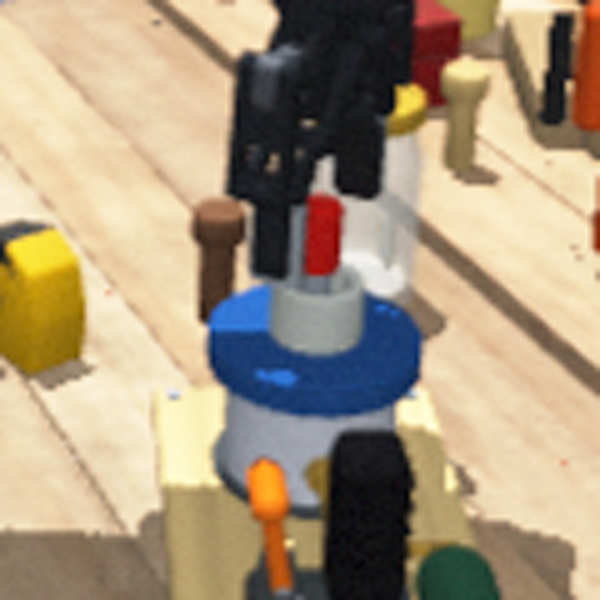

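The lids sit level on the pot with the cover nested and the knob free (crop 322,235). Next I'll descend and grip the white collar.

Call:
{"op": "move_arm", "data": {"rows": [[0,0,0.5,0,0,0,1],[0,0,0.8,0,0,0,1],[0,0,0.7,0,0,0,1],[0,0,0.5,0,0,0,1],[0,0,0.4,0,0,0,1],[0,0,0,0,0,0,1],[0,0,0,0,0,0,0.6],[0,0,0,0,0,0,0.3],[0,0,0,0,0,0,0.1],[0,0,0,0,0,0,0],[0,0,0,0,0,0,-0.1],[0,0,0,0,0,0,-0.2],[0,0,0,0,0,0,-0.4],[0,0,0,0,0,0,-0.6],[0,0,0,0,0,0,-0.6],[0,0,0,0,0,0,-0.6]]}}

```text
time: 18.28
tool_pos: [0.476, -0.1679, 0.1017]
tool_rot: [0.001, 0.415, 0.91, -0.0]
contact_force: [-1.3, -0.2, 5.5]
gripper_width: 0.451
grasp_force: 59.9
```

Call:
{"op": "move_arm", "data": {"rows": [[0,0,-0.1,0,0,0,-0.6],[0,0,-0.2,0,0,0,-0.6],[0,0,-0.3,0,0,0,-0.6],[0,0,-0.5,0,0,0,-0.6],[0,0,-0.7,0,0,0,-0.6],[0,0,-0.8,0,0,0,-0.6],[0,0,-0.9,0,0,0,-0.6],[0,0,-0.9,0,0,0,-0.6],[0,0,-0.9,0,0,0,-0.6],[0,0,-0.9,0,0,0,-0.6],[0,0,-0.9,0,0,0,-0.6],[0,0,-0.9,0,0,0,-0.6],[0,0,-0.9,0,0,0,-0.6],[0,0,-0.8,0,0,0,-0.6],[0,0,-0.5,0,0,0,-0.6],[0,0,-0.2,0,0,0,-0.6],[0,0,0,0,0,0,-0.6],[0,0,0,0,0,0,-0.6],[0,0,0,0,0,0,-0.6],[0,0,0,0,0,0,-0.6]]}}

```text
time: 19.95
tool_pos: [0.4752, -0.1675, 0.204]
tool_rot: [-0.001, 0.415, 0.91, 0.0]
contact_force: [-0.4, -0.4, -1.6]
gripper_width: 0.445
grasp_force: 60.2
```

Run:
```python
from plan import *
from h import *
s=manip.state();print(s["tool_pos"],s["gripper_width"],s["grasp_force"],s["contact_force"],np.abs(s["joint_vel"]).max())
f=manip.grab_frame("side")
cv2.imwrite("pics/end.png",cv2.resize(f["img"][170:320,285:435],(600,600),interpolation=cv2.INTER_CUBIC))
```

```text
[ 0.47519564 -0.16745625  0.20404513] 0.4451974555412358 60.24944990873337 [-0.38662698 -0.38294019 -1.56287898] 0.0030044733982615016
```

View pics/end.png

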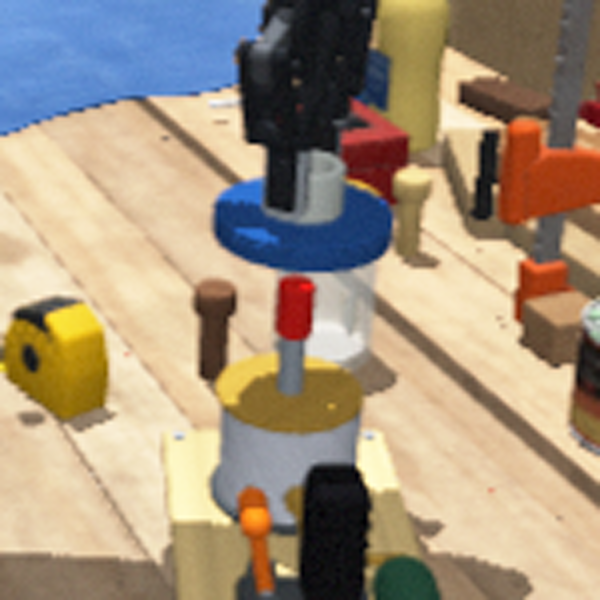

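The inner lid sits flat in the pot (brass flange at crop 290,395). The cover is held level well above the knob top (crop 295,280), and the bystanders are in place. Handing in.

```bash
python3 -c "
from plant import manip
print(manip.job_done())"
```

```text
the job is handed in; nothing more can be done
None
```

The job is handed in, though no verdict came back: the trigger was squeezed and released, the lids were seated together in the pot, and the cover is held level about 100 mm above its seated height with the inner lid still home.

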